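Fit and lock the voting unit's battery, snap its hood on and keep it pressed

TASK

Make the voting control unit ready: drop the battery block into the pocket of its bay until it is fully home, then swing the locking lever shut over the block, then set the hood over the bay and press it straight down until it snaps under both catches. Keep pressing: the program finishes while the gripper still pushes the snapped hood firmly down onto its seal (about 8 to 15 N), without letting up at the end. Do not shove or knock over the ink jar or the hand stamp standing nearby.

Things in the scene. Friction and masses are not known exactly. Their poses are not given: they have to be found in the camera images.
- unit: Voting control unit, white plastic case fixed level on the table, at varying place and yaw. Origin on the table under the middle of the bay, z up. Its top is a flat at 60 mm, x -85..85, y -60..95 mm; a 52 mm high keypad panel adjoins at y -60..-135. On the flat stand the pocket, lever, catches, seal and eight grey guide posts
- bay (a point): Middle of the bay on the flat, 60 mm above the table; axes as the unit's. The hood seats centred here, long side along the unit's x. Guide posts, 36 mm high, flared above 22 mm, leave it 1.5 mm play each way and centre it by up to 5 mm if let go onto the catches (it rests there 15 mm up): outside its walls at y +-41.7 (x 50) and x +-57.5 mm (y +-28.5), two inside at y +-34.5 (x -48, 29 high)
- pocket (a point): Centre of the mouth of the battery pocket, level with the flat; axes as the unit's. Pocket 38 mm along x by 54 mm along y, 42 mm deep, chamfered mouth. Seated, the battery stands 3 mm proud
- lever (a joint): Steel locking lever on an upright hinge: 0 rad = shut (bar along the unit's +x, over the battery, end stop), grows as it opens counterclockwise from above; starts open at 1.25 to 1.7 (along +y). Stays where left; 1 N at the knob moves it. Bar 12 mm wide, 4 to 11 mm above the flat: passes only over a fully seated battery, and blocks the hood unless shut
- lever_hinge (a point): On the lever's hinge axis, at bar height (7.5 mm above the flat): at x = -36, y = 0 in the unit's frame
- lever_knob (a point): Centre of the upright black knob at the lever's free end, 66 mm from the hinge axis; knob 10 mm diameter, 17 mm high, from 11 to 28 mm above the flat
- battery_center (a point): Centre of the battery, a dark block 34 mm (its x) by 50 mm (its y) by 45 mm high with brass contacts on top, 150 to 310 g, standing upright on the table left or right of the unit; goes into the pocket with its x along the unit's x (either way round)
- hood_rib (a point): Centre of the grip rib, 60 mm (x) by 14 mm (y) by 24 mm high, on the middle of the hood's top; 50 mm above the hood's lower edge. The hood stands on the table left or right of the unit
- hood: Loose grey plastic hood, 112 (x) by 80 (y) by 38 mm, open below, 90 g; origin mid lower edge. Fits either way round. Snap beads 3.5 mm proud along its short walls, 4 mm above the edge. They meet the catches with the edge about 16 mm above the flat; pushing on takes a peak of 9 to 16 N near 10 mm, then it snaps and the force drops; snapped it rests at 5 mm
- seal: The two spring-backed rubber seal bars in the bay (one sprung part, 2 N per mm): top 5 mm above the flat, can be pushed 4 mm down by the hood (8 N), then hard stop. Origin at the bay's middle, level with the flat when free
- catch_front (a joint): Sprung black catch at the bay's -x end, 30 mm wide along y, 22 mm high above the flat, nose at x -56.5 mm: 0 = closed, grows (m) as pushed outwards; 3 mm while a bead passes, then springs back to about 0 over the bead
- catch_back (a joint): Sprung catch at the bay's +x end, likewise
- ink_jar: Small ink jar, 44 mm diameter, 60 mm high, bystander; origin at its foot
- stamp: Wooden hand stamp standing upright, 36 mm diameter, 66 mm high, bystander; origin at its foot
Things that resemble listed ones, but are neither listed nor needed, are in the scene too. Leave any blue or pink look-alike of the part that bears battery_center alone.

How it is judged:
By the outcome, as a careful person would: the job done as asked, in the order asked, and still so for the second after the job is handed in, while the arm keeps its last pose, push and grip.
It also fails if it takes over 72 s, if anything falls off the work surface, if the arm or the gripper's body presses on something with over 40 N, if the wrist force passes 120 N, or if a joint passes its speed limit or range.

ROBOT

A 6-joint arm with a two-finger parallel gripper is mounted at the origin on the work surface. World frame = base frame: x ahead of the robot, y to its left, z up, the work surface at z = 0. Lengths are in mm, angles in degrees, forces in N, time in s.
With the tool pointing down it reaches from about 350 to 850 mm from the base axis. Payload 8.1 kg.
Tool frame: the origin (TCP) lies between the finger pads; the fingertips stand 17 mm ahead of it and the grasp point (between the pads) lies 2 mm behind it; z points along the fingers, y is the direction in which the jaws open and shut (so a half turn about z gives the same grasp; the last joint's range is limited). The gripper opens to 93 mm and grips with 3 to 60 N. Pads are 15 mm wide; open, the fingers measure 128 mm over their backs; the gripper's body (75 mm by 188 mm) begins 65 mm behind the grasp point.
Start: joints at [-68.549, 7.471, 85.268, -0, 87.261, -4.893], TCP at [266.281, -537.68, 235.635] pointing down, gripper open.
Joint ranges: [-169.43, 169.43], [-51.17, 129.36], [1.28, 143.12], [-76.62, 256.62], [0, 156.53], [-152.29, 152.29]. Speed limits (degrees/s): [136.94, 136.94, 159.86, 180, 180, 180].

INTERFACE

Orientations are given as [roll, pitch, yaw] about the fixed x, y, z axes, in that order (R = Rz(yaw) Ry(pitch) Rx(roll)).
In Python, from plant import readout, vision, bot gives the robot as it stands.
- The arm moves only by the tool jog_arm, never from a script. Its arguments are lists of equal length, an entry for each row: "jaw": the opening, from 0 (shut) to 1 (fully open); "delta_pos": the shift along the world's x, y, z in m, a list of three; "delta_rot": the turn, a rotation vector about the world's x, y, z in degrees, a list of three. In form: {"jaw": [jaw, ...], "delta_pos": [[dx, dy, dz], ...], "delta_rot": [[wx, wy, wz], ...]}. A call has 1 to 5 rows; each row is the pose to reach, as a shift and turn from the pose measured when the call began; what a row does not reach only later rows make up. A row lasts 1/10 s, in which the tool goes at most 50 mm and 8.59 degrees, less where a joint would pass 70% of its speed; a pose out of reach is approached as far as the arm can. A call with a gripper value outside its range is refused whole. The fingers move at their own pace and stop on an object; the grip force is fixed at half the most. Time passes only in rows, so rows that repeat a pose let the fingers close. It gives the time, the measured TCP pose, the force and the opening at its end, in the units of the state.
- readout.sense(): the state, without advancing time (a new reading comes with each control period).
- vision.snapshot(name): name is "side" or "top" or "wrist"; returns a dict with "color" (420x560x3 uint8, blue, green, red), "fx", "fy", "cx", "cy" (pixels), "dist" ([k1, k2, p1, p2, k3] as OpenCV has them; the pictures are not rectified), "R" (3x3) and "t" (3): a world point X has camera coordinates R X + t. Camera axes: x right, y down, z forward; pixel columns grow to the right and rows downward; lengths in mm; the calibration is good to about 2 mm. A picture is of the moment at which its call begins. There is no depth.
- bot.close_job(): hands the job in, once; it reports no verdict.
The state is a dict: "clock": time; "joint_positions": joint angles; "joint_velocities": joint speeds; "tau": joint torques, N m; "tool_pos": TCP position; "orientation": TCP orientation; "wrist_force": force on the tool from outside, world axes, zero at the start; "ft_torque": the same for the moment, N m; "opening": opening from 0.0 (shut) to 1.0 (fully open).
Only numpy, scipy, OpenCV 4.12 (cv2) and the standard library are available. Lean on these libraries where they do the work, as an engineer would, in place of code of your own. Each camera call takes 0.05 s, during which the arm holds its last target. There are 200 camera calls.

## Working session

There is one attempt and no reset: what is moved stays moved. The work goes in short steps, Python scripts to look and compute and a tool call to move; the robot and the scene stay as the last step left them, time stands still between calls to the robot, and variables do not carry over. Pictures are saved under pics/ and viewed, about 8 in all and at most 12, crops included, and the job is handed in when it is done.

Besides the shell and the picture viewer there is one more tool, called after "Emit:" in YAML: its name, and indented under it one key for each argument. jog_arm: Moves the arm, as the interface text tells. Its arguments: {"type":"object","properties":{"jaw":{"type":"array"},"delta_pos":{"type":"array"},"delta_rot":{"type":"array"}},"required":["jaw","delta_pos","delta_rot"]}

```bash
mkdir -p pics; ls
python3 - <<'E'
from plant import readout, vision, bot
import cv2,numpy as np,pickle
print(readout.sense())
d={}
for n in("top","side"):
    s=vision.snapshot(n);d[n]=s;cv2.imwrite(f"pics/{n}0.png",s["color"])
    R=np.array(s["R"]);print(n,s["fx"],s["cx"],s["cy"],s["dist"],(-R.T@np.array(s["t"])).round(),R.round(2).tolist())
pickle.dump(d,open("s0.pkl","wb"))
cv2.imwrite("pics/a.png",cv2.resize(d["top"]["color"],(800,600),interpolation=cv2.INTER_CUBIC))
E
```

```text
pics
{'clock': 0.0, 'joint_positions': array([-6.85506426e+01,  7.51648634e+00,  8.53288696e+01,  7.34507765e-04,
        8.72644793e+01, -4.89389706e+00]), 'joint_velocities': array([ 0.00642519,  0.08338566,  0.04829428, -0.03677834, -0.0067802 ,
        0.05700556]), 'tau': array([-1.48971944e-04, -5.59847367e+01, -4.91757023e+01,  7.66840624e-02,
        3.58796166e-02, -1.85008685e-04]), 'tool_pos': array([ 266.06036745, -537.16202996,  234.57701814]), 'orientation': array([-1.79890628e+02, -1.01010487e-02,  2.63432091e+01]), 'wrist_force': array([ 0.23894177, -0.29188772, -0.81140805]), 'ft_torque': array([-0.02319128,  0.01717674, -0.02349476]), 'opening': 1.00203452759047}
top 386.6039007176499 280.97750950532895 201.81749358603344 [-0.11326016  0.          0.          0.          0.        ] [365.  70. 962.] [[0.02, -1.0, 0.01], [-0.98, -0.02, -0.21], [0.21, -0.0, -0.98]]
side 471.5310140878541 277.9782855601707 202.49051644746032 [-0.1196387  0.         0.         0.         0.       ] [206. 677. 875.] [[-0.86, -0.51, 0.02], [-0.39, 0.64, -0.66], [0.32, -0.57, -0.75]]
```

View pics/a.png

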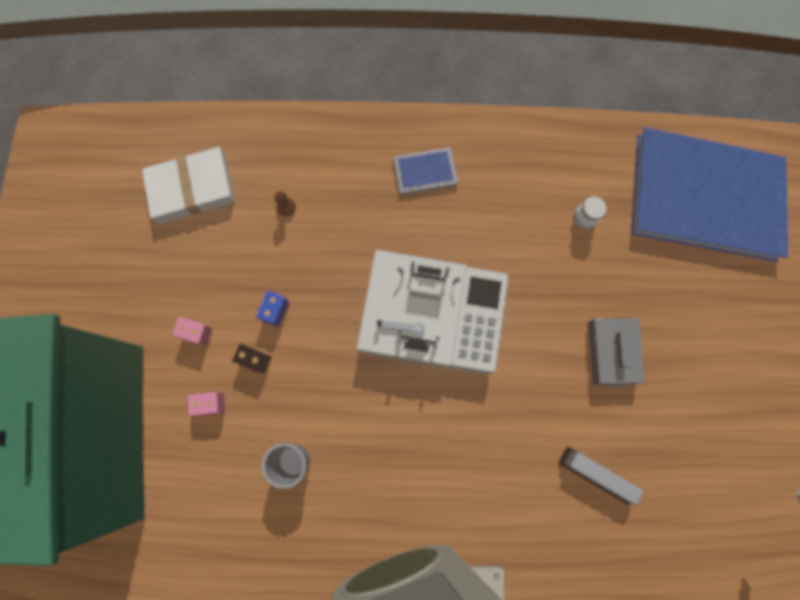

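View pics/side0.png

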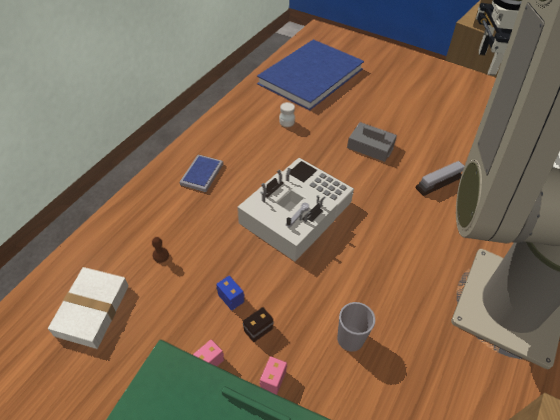

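The top view (800x600) shows these things:
- **Unit:** around (430,310), keypad to the right, so unit +y is roughly world +y. The lever is open toward (380,325).
- **Battery candidates:** dark block with brass (252,358), blue (272,308), pink (191,330) and pink (205,404). I choose the dark one.
- **Hood candidates:** grey box with rib (617,352), stapler-like bar (600,475) and cup (285,466). I choose the box with the rib.
- **Bystanders:** jar (590,212) and stamp (285,205).

```bash
cat > h.py <<'E'
import numpy as np,cv2
def cast(s,px,z):
    K=np.array([[s["fx"],0,s["cx"]],[0,s["fy"],s["cy"]],[0,0,1]])
    u=cv2.undistortPoints(np.float64(px).reshape(-1,1,2),K,np.float64(s["dist"])).reshape(-1,2)
    R=np.array(s["R"]);c=-R.T@np.array(s["t"])
    d=np.c_[u,np.ones(len(u))]@R
    return c+d*((z-c[2])/d[:,2])[:,None]
def proj(s,X):
    K=np.array([[s["fx"],0,s["cx"]],[0,s["fy"],s["cy"]],[0,0,1]])
    return cv2.projectPoints(np.float64(X).reshape(-1,1,3),cv2.Rodrigues(np.array(s["R"]))[0],np.float64(s["t"]),K,np.float64(s["dist"]))[0].reshape(-1,2)
def blobs(m,amin=60):
    c,_=cv2.findContours(m.astype(np.uint8),cv2.RETR_EXTERNAL,cv2.CHAIN_APPROX_NONE)
    return [k for k in c if cv2.contourArea(k)>amin]
def rect(s,k,z):
    p=cast(s,k.reshape(-1,2),z)[:,:2].astype(np.float32)
    return cv2.minAreaRect(p)
E
python3 - <<'E'
import pickle
from h import *
d=pickle.load(open("s0.pkl","rb"));s=d["top"];im=s["color"]
h=cv2.cvtColor(im,cv2.COLOR_BGR2HSV)
def show(n,m,z,a=60):
    for k in blobs(m,a):
        print(n,k.reshape(-1,2).mean(0).round(),cv2.contourArea(k),"rect",[np.round(v,1) for v in rect(s,k,z)])
roi=np.zeros(im.shape[:2],bool)
def R(x0,y0,x1,y1):
    m=roi.copy();m[y0:y1,x0:x1]=1;return m
for p in [(300,200),(280,185),(431,255),(425,230),(176,245),(180,254),(435,240)]:print(p,im[p[1],p[0]],h[p[1],p[0]])
show("unit",(h[...,1]<60)&(h[...,2]>120)&R(240,160,370,270),60,2000)
show("batt",(im.max(2)<60)&R(155,230,200,270),45)
show("hood",(h[...,1]<50)&R(400,215,465,280),38,300)
k=max(blobs((h[...,1]<60)&(h[...,2]>120)&R(240,160,370,270)),key=cv2.contourArea)
ap=cv2.approxPolyDP(k,5,True).reshape(-1,2);print(ap.tolist(),cast(s,ap,60).round(1).tolist())
s2=d["side"];c=np.hstack([cv2.resize(im[160:290,150:360],None,fx=3.5,fy=3.5,interpolation=3)]);cv2.imwrite("pics/c1.png",c)
E
```

```text
(300, 200) [148 154 157] [ 20  15 157]
(280, 185) [176 183 186] [ 21  14 186]
(431, 255) [84 88 92] [15 22 92]
(425, 230) [122 124 126] [ 15   8 126]
(176, 245) [43 51 66] [10 89 66]
(180, 254) [47 63 80] [ 15 105  80]
(435, 240) [108 110 112] [ 15   9 112]
unit [303. 218.] 6741.5 rect [array([528.3,  14.7]), array([230. , 174.1]), np.float64(81.3)]
hood [432. 246.] 1424.5 rect [array([ 467.2, -302.2]), array([113.2,  83.6]), np.float64(2.1)]
[[263, 175], [251, 245], [345, 260], [355, 193]] [[629.4, 113.6, 60.0], [459.0, 136.5, 60.0], [428.4, -83.2, 60.0], [589.4, -109.5, 60.0]]
```

View pics/c1.png

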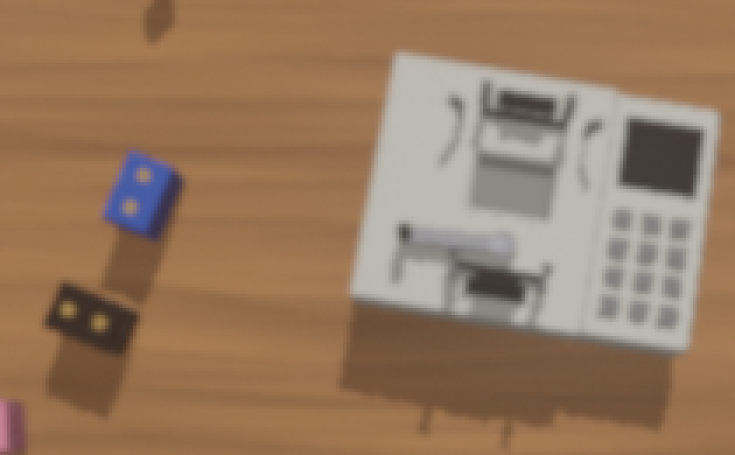

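The close crop confirms the choice. The dark block with two brass contacts is at crop (90,318), and the blue and pink blocks are clearly different. The pocket is at crop about (512,187).

Run:
```python
import pickle
from h import *
d=pickle.load(open("s0.pkl","rb"));s=d["top"];im=s["color"]
h=cv2.cvtColor(im,cv2.COLOR_BGR2HSV)
q=lambda x,y:(150+(x+.5)/3.5-.5,160+(y+.5)/3.5-.5)
P=[q(68,310),q(99,323)];print("brass",cast(s,P,45).round(1).tolist())
c=cast(s,[q(63,282),q(138,314),q(124,353),q(47,325)],45);print("corners",c.round(1).tolist(),c.mean(0).round(1))
print("pocket",cast(s,[q(475,155),q(558,167),q(550,218),q(470,207)],60).round(1).tolist())
print("knob/hinge",cast(s,[q(404,234),q(512,246)],[70]).round(1).tolist())
# side view brass
i2=d["side"]["color"];m=(im*0).any(2)
s2=d["side"];h2=cv2.cvtColor(i2,cv2.COLOR_BGR2HSV)
m=(h2[...,1]>90)&(h2[...,2]>120);r=np.zeros(m.shape,bool);r[305:342,242:275]=1
for k in blobs(i2.max(2)<62 if 0 else ((i2.max(2)<60)&r),40):print("side dark",[np.round(v,1) for v in rect(s2,k,45)])
```

```text
brass [[447.7, 333.5, 45.0], [439.5, 311.4, 45.0]]
corners [[466.8, 338.4, 45.0], [446.4, 284.9, 45.0], [419.7, 292.8, 45.0], [437.1, 347.3, 45.0]] [442.5 315.9  45. ]
pocket [[558.8, 58.1, 60.0], [551.7, 1.4, 60.0], [516.4, 6.6, 60.0], [522.8, 60.8, 60.0]]
knob/hinge [[501.8, 104.5, 70.0], [495.3, 32.5, 70.0]]
side dark [array([436.7, 332.3]), array([58.1, 48.2]), np.float64(69.8)]
```

Emit:
jog_arm:
  jaw: [1,1,1,1,1]
  delta_pos:
    - [0.05,0.17,0.03]
    - [0.1,0.34,0.04]
    - [0.14,0.5,0.05]
    - [0.177,0.7,0.05]
    - [0.177,0.85,0.05]
  delta_rot:
    - [0,0,8.5]
    - [0,0,17]
    - [0,0,25.5]
    - [0,0,34]
    - [0,0,42.5]

```text
clock: 0.6
tool_pos: [328.5, -295.0, 257.6]
orientation: [-179.9, -0.0, 69.2]
wrist_force: [1.1, 0.6, 0.6]
opening: 1.003
```

Emit:
jog_arm:
  jaw: [1,1,1,1,1]
  delta_pos:
    - [0.03,0.05,0.03]
    - [0.06,0.1,0.03]
    - [0.09,0.15,0.03]
    - [0.1,0.2,0.03]
    - [0.11,0.25,0.03]
  delta_rot:
    - [0,0,8.5]
    - [0,0,17]
    - [0,0,25.5]
    - [0,0,34]
    - [0,0,42.5]

```text
clock: 1.1
tool_pos: [430.8, -74.8, 287.3]
orientation: [-179.9, -0.0, 112.0]
wrist_force: [0.7, 1.0, -0.6]
opening: 1.0
```

Emit:
jog_arm:
  jaw: [1,1,1,1,1]
  delta_pos:
    - [0.0,0.05,0.0]
    - [0.0,0.1,0.0]
    - [0.0,0.15,0.0]
    - [0.0,0.2,0.0]
    - [0.0,0.25,0.0]
  delta_rot:
    - [0,0,8.5]
    - [0,0,17]
    - [0,0,25.5]
    - [0,0,34]
    - [0,0,42.5]

```text
clock: 1.6
tool_pos: [430.2, 175.3, 287.1]
orientation: [-179.9, -0.0, 154.9]
wrist_force: [1.0, -0.5, 0.3]
opening: 0.998
```

Emit:
jog_arm:
  jaw: [1,1,1,1,1]
  delta_pos:
    - [0.0,0.05,0.0]
    - [0.0,0.1,0.0]
    - [0.0,0.11,0.0]
    - [0.0,0.11,0.0]
    - [0.0,0.11,0.0]
  delta_rot:
    - [0,0,6]
    - [0,0,6]
    - [0,0,6]
    - [0,0,6]
    - [0,0,6]

```text
clock: 2.1
tool_pos: [430.1, 284.4, 286.7]
orientation: [-179.8, -0.0, 160.9]
wrist_force: [-0.2, -0.1, -0.2]
opening: 1.0
```

```bash
cat >> h.py <<'E'
def snap(n,f):
    import pickle
    from plant import vision,readout
    s=vision.snapshot(n);s["st"]=readout.sense();cv2.imwrite(f"pics/{f}.png",s["color"]);pickle.dump(s,open(f+".pkl","wb"))
    st=s["st"];print(st["clock"],st["tool_pos"].round(1),st["orientation"].round(1),st["wrist_force"].round(1),st["opening"]);return s
E
python3 - <<'E'
from h import *
s=snap("wrist","w1")
R=np.array(s["R"]);print((-R.T@np.array(s["t"])).round(1),R.round(2).tolist())
E
```

```text
2.15 [430.3 283.9 286.9] [-179.8   -0.   160.8] [ 0.8 -0.1  0.2] 1.0002191734520447
[360.8 308.6 436. ] [[0.33, 0.95, -0.0], [0.91, -0.31, 0.27], [0.25, -0.09, -0.96]]
```

View pics/w1.png

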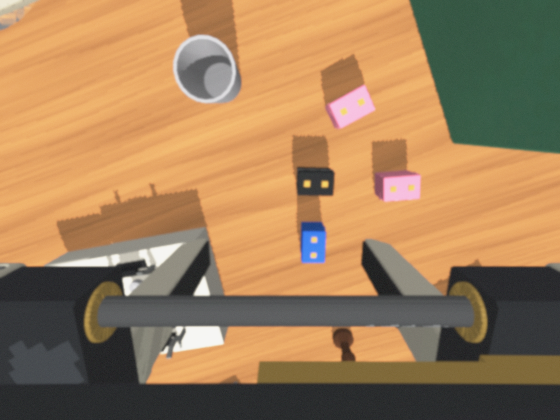

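Wrist view: dark battery at (315,183), its brass contacts at (307,184) and (325,184). The blue look-alike is nearby at (313,243).

Run:
```python
import pickle
from h import *
s=pickle.load(open("w1.pkl","rb"));im=s["color"];h=cv2.cvtColor(im,cv2.COLOR_BGR2HSV)
r=np.zeros(im.shape[:2],bool);r[160:202,290:342]=1
k=max(blobs((im.max(2)<75)&r,40),key=cv2.contourArea)
print(cv2.boundingRect(k),[np.round(v,1) for v in rect(s,k,45)])
b=blobs((h[...,1]>80)&(h[...,2]>140)&r&(np.indices(r.shape)[0]>175)&(np.indices(r.shape)[0]<192)&(abs(np.indices(r.shape)[1]-316)<15),6)
c=[cast(s,[x.reshape(-1,2).mean(0)],45)[0] for x in b];print(np.round(c,1))
```

```text
(298, 168, 35, 27) [array([439.6, 322.2]), array([46.1, 35.5]), np.float64(71.0)]
[[447.5 333.1  45. ]
 [438.8 310.7  45. ]]
```

Emit:
jog_arm:
  jaw: [1,1,1,1,1]
  delta_pos:
    - [0.0127,0.038,-0.03]
    - [0.0127,0.038,-0.08]
    - [0.0127,0.038,-0.13]
    - [0.0127,0.038,-0.18]
    - [0.0127,0.038,-0.18]
  delta_rot:
    - [0,0,-1.3]
    - [0,0,-1.3]
    - [0,0,-1.3]
    - [0,0,-1.3]
    - [0,0,-1.3]

```text
clock: 2.65
tool_pos: [438.6, 317.2, 99.3]
orientation: [-179.2, -0.5, 159.4]
wrist_force: [-1.6, -0.6, -1.0]
opening: 1.002
```

Emit:
jog_arm:
  jaw: [1,1,1,1,1]
  delta_pos:
    - [0,0,-0.03]
    - [0,0,-0.06]
    - [0,0,-0.0685]
    - [0,0,-0.0685]
    - [0,0,-0.0685]
  delta_rot:
    - [0,0,0]
    - [0,0,0]
    - [0,0,0]
    - [0,0,0]
    - [0,0,0]

```text
clock: 3.15
tool_pos: [440.4, 317.7, 33.7]
orientation: [-179.4, -0.4, 159.3]
wrist_force: [-0.2, -0.0, 0.3]
opening: 1.002
```

Emit:
jog_arm:
  jaw: [0.4,0.4,0.4,0.4,0.4]
  delta_pos:
    - [0,0,0]
    - [0,0,0]
    - [0,0,0]
    - [0,0,0]
    - [0,0,0]
  delta_rot:
    - [0,0,0]
    - [0,0,0]
    - [0,0,0]
    - [0,0,0]
    - [0,0,0]

```text
clock: 3.65
tool_pos: [440.4, 317.9, 33.8]
orientation: [-179.4, -0.4, 159.3]
wrist_force: [0.1, 1.5, 0.8]
opening: 0.618
```

Emit:
jog_arm:
  jaw: [0.6,0.35,0.35,0.35,0.35]
  delta_pos:
    - [0,0.001,0.005]
    - [0,0.001,0.005]
    - [0,0.001,0.005]
    - [0,0.001,0.005]
    - [0,0.001,0.005]
  delta_rot:
    - [0,0,0]
    - [0,0,0]
    - [0,0,0]
    - [0,0,0]
    - [0,0,0]

```text
clock: 4.15
tool_pos: [441.0, 319.4, 39.5]
orientation: [-179.5, -0.3, 159.3]
wrist_force: [-0.6, 0.7, 5.4]
opening: 0.538
```

Emit:
jog_arm:
  jaw: [0.35,0.35,0.35,0.35,0.35]
  delta_pos:
    - [0,0,0]
    - [0,0,0.02]
    - [0,0,0.07]
    - [0,0,0.12]
    - [0,0,0.12]
  delta_rot:
    - [0.6,0,0]
    - [0.6,0,0]
    - [0.6,0,0]
    - [0.6,0,0]
    - [0.6,0,0]

```text
clock: 4.65
tool_pos: [444.7, 321.5, 167.4]
orientation: [179.4, -0.1, 159.4]
wrist_force: [1.2, 1.6, -2.3]
opening: 0.537
```

Battery held (opening 0.537 = 50 mm). Next I go beyond the bay for a close look at the unit.

Emit:
jog_arm:
  jaw: [0.35,0.35,0.35,0.35,0.35]
  delta_pos:
    - [0.03,-0.04,0.02]
    - [0.06,-0.08,0.03]
    - [0.09,-0.12,0.04]
    - [0.12,-0.16,0.04]
    - [0.14,-0.2,0.04]
  delta_rot:
    - [0,0,4]
    - [0,0,8]
    - [0,0,12.5]
    - [0,0,12.5]
    - [0,0,12.5]

```text
clock: 5.15
tool_pos: [583.8, 123.4, 206.5]
orientation: [179.4, -0.1, 171.9]
wrist_force: [-0.5, -0.2, -2.5]
opening: 0.536
```

Emit:
jog_arm:
  jaw: [0.35,0.35,0.35,0.35,0.35]
  delta_pos:
    - [0.01,-0.04,0.0]
    - [0.02,-0.08,0.0]
    - [0.02,-0.09,0.0]
    - [0.02,-0.09,0.0]
    - [0.02,-0.09,0.0]
  delta_rot:
    - [0,0,0]
    - [0,0,0]
    - [0,0,0]
    - [0,0,0]
    - [0,0,0]

```text
clock: 5.65
tool_pos: [603.1, 34.2, 205.5]
orientation: [179.4, -0.2, 171.9]
wrist_force: [-0.2, 0.9, -3.0]
opening: 0.532
```

Run:
```python
from h import *
s=snap("wrist","w2")
```

```text
5.7 [603.2  34.8 205.8] [179.4  -0.2 172. ] [ 0.2  0.8 -1.3] 0.5360615983826846
```

View pics/w2.png

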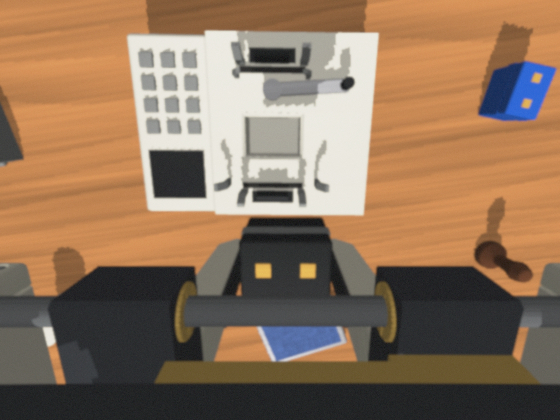

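The wrist view shows the whole bay:
- **Flat corners:** (205,31), (378,33), (364,215) and (214,213).
- **Pocket:** x 245–303, y 114–158.
- **Lever:** hinge (271,89), knob (348,82).
- **Held battery:** brass contacts (263,271) and (308,271).

Run:
```python
import pickle
from h import *
s=pickle.load(open("w2.pkl","rb"));im=s["color"];g=cv2.cvtColor(im,cv2.COLOR_BGR2GRAY).astype(int)
c=cast(s,[(205,31),(378,33),(364,215),(215,215)],60)[:,:2];print("flat",c.round(1).tolist())
e=c[2]-c[1];print("+y edge len",np.linalg.norm(e),np.degrees(np.arctan2(e[1],e[0])))
for y in(125,140,150):print(y,"row",g[y,236:312].tolist())
for x in(258,290):print(x,"col",g[104:168,x].tolist())
print("hinge",cast(s,[(271,89)],71).round(1),"knob",cast(s,[(348,82)],88).round(1))
print("brass",cast(s,[(263,271),(308,271)],s["st"]["tool_pos"][2]+5).round(1))
```

```text
flat [[438.4, -13.5], [461.3, 139.4], [629.7, 115.2], [607.3, -39.5]]
+y edge len 170.17980676550422 -8.170389970514282
125 row [233, 233, 233, 234, 232, 229, 221, 212, 187, 148, 117, 103, 113, 138, 157, 167, 168, 170, 168, 169, 170, 168, 169, 169, 167, 169, 168, 168, 168, 169, 169, 167, 167, 169, 169, 167, 169, 169, 168, 167, 169, 169, 169, 169, 168, 167, 167, 171, 168, 169, 169, 168, 166, 168, 168, 169, 168, 169, 169, 168, 165, 159, 144, 139, 174, 209, 218, 220, 230, 233, 233, 233, 233, 233, 233, 233]
140 row [233, 232, 234, 233, 232, 228, 222, 212, 194, 161, 120, 105, 109, 132, 156, 165, 166, 167, 167, 168, 168, 166, 165, 167, 167, 168, 167, 167, 167, 168, 168, 167, 168, 169, 167, 167, 169, 168, 169, 168, 167, 169, 167, 169, 169, 169, 167, 166, 168, 168, 168, 167, 168, 166, 170, 169, 168, 168, 167, 168, 164, 150, 134, 144, 182, 207, 214, 223, 229, 233, 233, 233, 233, 232, 233, 233]
150 row [232, 232, 232, 233, 231, 228, 221, 210, 195, 170, 130, 103, 106, 123, 146, 160, 166, 166, 165, 166, 167, 165, 166, 166, 166, 166, 167, 167, 167, 167, 167, 167, 168, 166, 167, 166, 166, 165, 167
[... 248 characters left out ...]
1, 226, 211, 184, 166, 168, 168, 168, 169, 167, 169, 169, 168, 170, 169, 167, 167, 168, 169, 166, 168, 168, 167, 167, 169, 166, 165, 167, 166, 167, 167, 165, 167, 166, 169, 167, 166, 164, 152, 137, 127, 136, 155, 167, 181, 211, 224, 231, 233, 232, 231, 232, 231, 230]
290 col [184, 211, 228, 231, 233, 232, 233, 232, 231, 231, 231, 229, 218, 196, 176, 170, 169, 169, 168, 168, 169, 168, 169, 167, 168, 170, 168, 168, 168, 168, 168, 167, 167, 167, 168, 166, 170, 166, 167, 168, 168, 167, 166, 167, 167, 167, 167, 164, 156, 143, 128, 128, 141, 161, 181, 206, 224, 230, 232, 231, 232, 233, 232, 232]
hinge [[495.4  37.5  71. ]] knob [[501.1 103.   88. ]]
brass [[602.8  21.6 210.8]
 [606.3  45.7 210.8]]
```

Run:
```python
import pickle
from h import *
s=pickle.load(open("w2.pkl","rb"));im=s["color"]
p=cast(s,[(272.8,137.5),(241,137),(305,137),(273,115),(273,160)],60)[:,:2];print(p.round(1).tolist(),np.linalg.norm(p[1]-p[2]),np.linalg.norm(p[3]-p[4]))
b=np.array([531.7,33.1]);a=np.radians(-8.1);print("pocket in unit",(p[0]-b)@np.array([[np.cos(a),-np.sin(a)],[np.sin(a),np.cos(a)]]))
r=np.zeros(im.shape[:2],bool);r[225:300,235:335]=1
h=cv2.cvtColor(im,cv2.COLOR_BGR2HSV)
for k in blobs((h[...,1]>90)&(h[...,2]>150)&r,30):print(k.reshape(-1,2).mean(0))
# symmetric check of block top dark edge
g=im.max(2);print(g[275,232:345].tolist())
```

```text
[[537.9, 32.3], [533.1, 1.6], [541.8, 63.5], [517.2, 35.6], [559.5, 29.2]] 62.503841897958296 42.75948754369416
pocket in unit [6.23716564 0.0327432 ]
[307.33962264 270.62264151]
[262.69811321 270.62264151]
[331.2972973 230.2972973]
[238.5   230.525]
[34, 28, 29, 31, 30, 29, 31, 33, 34, 43, 50, 53, 53, 52, 53, 56, 56, 53, 53, 51, 52, 58, 87, 145, 197, 223, 229, 229, 229, 229, 229, 230, 230, 229, 230, 229, 230, 224, 197, 132, 71, 51, 55, 51, 52, 54, 52, 54, 52, 53, 53, 53, 51, 54, 52, 52, 53, 52, 54, 51, 54, 52, 54, 51, 54, 57, 72, 119, 179, 220, 228, 229, 230, 229, 229, 229, 229, 229, 230, 229, 229, 225, 208, 154, 95, 58, 55, 52, 54, 53, 54, 53, 53, 51, 51, 54, 45, 45, 37, 30, 31, 26, 28, 29, 27, 27, 27, 32, 35, 53, 76, 100, 115]
```

Emit:
jog_arm:
  jaw: [0.35,0.35,0.35,0.35,0.35]
  delta_pos:
    - [-0.04,-0.001,-0.02]
    - [-0.0665,-0.0025,-0.06]
    - [-0.0665,-0.0025,-0.06]
    - [-0.0665,-0.0025,-0.06]
    - [-0.0665,-0.0025,-0.06]
  delta_rot:
    - [-0.6,0.1,0]
    - [-0.6,0.1,0]
    - [-0.6,0.1,0]
    - [-0.6,0.1,0]
    - [-0.6,0.1,0]

```text
clock: 6.2
tool_pos: [538.4, 33.2, 147.7]
orientation: [179.9, -0.0, 172.0]
wrist_force: [1.2, -0.2, 0.4]
opening: 0.538
```

Run:
```python
from plant import readout
for i in range(1):
    s=readout.sense();print(s["tool_pos"],s["orientation"],s["wrist_force"])
```

```text
[538.42063096  33.18443098 147.73209008] [ 1.79946019e+02 -2.34402918e-02  1.72028111e+02] [ 1.18399789 -0.17569632  0.3607583 ]
```

Emit:
jog_arm:
  jaw: [0.35,0.35,0.35,0.35]
  delta_pos:
    - [-0.0015,-0.0008,-0.02]
    - [-0.0015,-0.0008,-0.04]
    - [-0.0015,-0.0008,-0.04]
    - [-0.0015,-0.0008,-0.04]
  delta_rot:
    - [0,0,0]
    - [0,0,0]
    - [0,0,0]
    - [0,0,0]

```text
clock: 6.6
tool_pos: [538.4, 32.7, 109.4]
orientation: [179.9, 0.1, 172.1]
wrist_force: [-0.0, 0.4, -2.3]
opening: 0.534
```

Emit:
jog_arm:
  jaw: [0.35,0.35,0.35,0.35,0.35]
  delta_pos:
    - [-0.0018,-0.0005,0]
    - [-0.0018,-0.0005,-0.004]
    - [-0.0018,-0.0005,-0.008]
    - [-0.0018,-0.0005,-0.012]
    - [-0.0018,-0.0005,-0.016]
  delta_rot:
    - [0,0,0]
    - [0,0,0]
    - [0,0,0]
    - [0,0,0]
    - [0,0,0]

```text
clock: 7.1
tool_pos: [536.5, 32.2, 93.0]
orientation: [179.9, 0.1, 172.1]
wrist_force: [-0.4, -0.6, -1.3]
opening: 0.535
```

Emit:
jog_arm:
  jaw: [0.35,0.35,0.35,0.35,0.35]
  delta_pos:
    - [0,0,-0.004]
    - [0,0,-0.008]
    - [0,0,-0.012]
    - [0,0,-0.0135]
    - [0,0,-0.0135]
  delta_rot:
    - [0,0,0]
    - [0,0,0]
    - [0,0,0]
    - [0,0,0]
    - [0,0,0]

```text
clock: 7.6
tool_pos: [536.3, 32.1, 79.1]
orientation: [179.9, 0.0, 172.1]
wrist_force: [0.4, -0.9, -1.8]
opening: 0.54
```

Emit:
jog_arm:
  jaw: [0.65,0.65,0.65,0.65,0.65]
  delta_pos:
    - [0,0,0]
    - [0,0,0]
    - [0,0,0]
    - [0,0,0]
    - [0,0,0]
  delta_rot:
    - [0,0,0]
    - [0,0,0]
    - [0,0,0]
    - [0,0,0]
    - [0,0,0]

```text
clock: 8.1
tool_pos: [536.4, 32.1, 79.3]
orientation: [179.9, 0.1, 172.0]
wrist_force: [-0.5, 0.5, -0.1]
opening: 0.652
```

Emit:
jog_arm:
  jaw: [0.65,0.65,0,0,0]
  delta_pos:
    - [0,0,0.03]
    - [0.001,0,0.05]
    - [0.001,0,0.05]
    - [0.001,0,0.05]
    - [0.001,0,0.05]
  delta_rot:
    - [0,0,0]
    - [0,0,0]
    - [0,0,0]
    - [0,0,0]
    - [0,0,0]

```text
clock: 8.6
tool_pos: [536.6, 32.2, 127.9]
orientation: [179.9, -0.0, 172.1]
wrist_force: [0.1, -0.2, -0.1]
opening: 0.437
```

Emit:
jog_arm:
  jaw: [0,0,0,0,0]
  delta_pos:
    - [0,0,0]
    - [0,0,0]
    - [0,0,-0.02]
    - [0,0,-0.035]
    - [0,0,-0.039]
  delta_rot:
    - [0,0,0]
    - [0,0,0]
    - [0,0,0]
    - [0,0,0]
    - [0,0,0]

```text
clock: 9.1
tool_pos: [534.6, 32.2, 86.1]
orientation: [180.0, -0.3, 172.1]
wrist_force: [-0.5, -0.2, -0.1]
opening: 0.024
```

Emit:
jog_arm:
  jaw: [0,0,0,0,0]
  delta_pos:
    - [0,0,-0.003]
    - [0,0,-0.006]
    - [0,0,-0.009]
    - [0,0,-0.009]
    - [0,0,-0.009]
  delta_rot:
    - [0,0,0]
    - [0,0,0]
    - [0,0,0]
    - [0,0,0]
    - [0,0,0]

```text
clock: 9.6
tool_pos: [534.5, 32.2, 80.3]
orientation: [180.0, -0.3, 172.1]
wrist_force: [-16.5, -0.4, 26.7]
opening: 0.008
```

Contact at tip height 63.3 mm means the battery is fully home (63 expected). Next is the lever. I compute the push path behind the knob.

Emit:
jog_arm:
  jaw: [0,0,0,0,0]
  delta_pos:
    - [0,0,0.04]
    - [-0.01,0.02,0.06]
    - [-0.03,0.05,0.06]
    - [-0.054,0.073,0.06]
    - [-0.054,0.073,0.06]
  delta_rot:
    - [0,0,0]
    - [0,0,0]
    - [0,0,3.5]
    - [0,0,3.5]
    - [0,0,3.5]

```text
clock: 10.1
tool_pos: [478.7, 107.5, 140.7]
orientation: [179.9, -0.4, 175.7]
wrist_force: [-0.1, -0.7, 0.0]
opening: 0.006
```

Run:
```python
import numpy as np
from h import *
s=snap("wrist","w3")
H=np.array([496.1,38.2])
for f in (86,78,70,62,54,46,38,30,22,14,6,-2,-8,-10):
    a=np.radians(f);print(f,(H+66*np.array([np.cos(a),np.sin(a)])+12.5*np.array([-np.sin(a),np.cos(a)])).round(1))
```

```text
10.15 [479.9 106.4 140.8] [180.   -0.3 175.7] [ 1.1 -0.4 -0.4] 0.002527620962999117
86 [488.2 104.9]
78 [497.6 105.4]
70 [506.9 104.5]
62 [516.  102.3]
54 [524.8  98.9]
46 [533.   94.4]
38 [540.4  88.7]
30 [547.  82.]
22 [552.6  74.5]
14 [557.1  66.3]
6 [560.4  57.5]
-2 [562.5  48.4]
-8 [563.2  41.4]
-10 [563.3  39. ]
```

Lower behind the knob, then swing.

Emit:
jog_arm:
  jaw: [0,0,0,0,0]
  delta_pos:
    - [0,-0.001,-0.03]
    - [0,-0.001,-0.048]
    - [0,-0.001,-0.048]
    - [0.008,-0.001,-0.048]
    - [0.008,-0.001,-0.048]
  delta_rot:
    - [0,0,0]
    - [0,0,0]
    - [0,0,0]
    - [0,0,0]
    - [0,0,0]

```text
clock: 10.65
tool_pos: [490.0, 105.1, 94.3]
orientation: [180.0, -0.1, 175.7]
wrist_force: [0.7, -0.7, 0.9]
opening: 0.006
```

Emit:
jog_arm:
  jaw: [0,0,0,0,0]
  delta_pos:
    - [0.0095,0.0,0]
    - [0.0185,-0.001,0]
    - [0.0275,-0.003,0]
    - [0.0365,-0.0065,0]
    - [0.0445,-0.011,0]
  delta_rot:
    - [0,0,-8]
    - [0,0,-16]
    - [0,0,-24]
    - [0,0,-32]
    - [0,0,-40]

```text
clock: 11.15
tool_pos: [535.8, 93.9, 95.6]
orientation: [179.9, -0.1, 135.3]
wrist_force: [-1.9, 0.8, -1.0]
opening: 0.002
```

Emit:
jog_arm:
  jaw: [0,0,0,0,0]
  delta_pos:
    - [0.0052,-0.0055,-0.002]
    - [0.0115,-0.0119,-0.003]
    - [0.017,-0.0195,-0.003]
    - [0.0215,-0.0275,-0.003]
    - [0.025,-0.0365,-0.003]
  delta_rot:
    - [0,0,-8]
    - [0,0,-16]
    - [0,0,-24]
    - [0,0,-32]
    - [0,0,-40]

```text
clock: 11.65
tool_pos: [562.1, 57.2, 94.1]
orientation: [179.8, -0.1, 95.0]
wrist_force: [-1.3, 1.5, 0.1]
opening: 0.009
```

Emit:
jog_arm:
  jaw: [0,0,0,0,0]
  delta_pos:
    - [0.0015,-0.008,0]
    - [0.002,-0.015,0]
    - [0.002,-0.019,0]
    - [0.002,-0.021,0]
    - [0.002,-0.021,0]
  delta_rot:
    - [0,0,-8]
    - [0,0,-13]
    - [0,0,-14]
    - [0,0,-14]
    - [0,0,-14]

```text
clock: 12.15
tool_pos: [565.7, 40.9, 95.7]
orientation: [179.7, -0.6, 81.0]
wrist_force: [1.6, 22.9, -0.6]
opening: 0.004
```

End stop reached: 23 N reaction, and y agrees with the shut pose. Back off, lift, and head for the hood.

Emit:
jog_arm:
  jaw: [0,0,0,0.5,1]
  delta_pos:
    - [0,0.006,0]
    - [0,0.006,0.03]
    - [0,0.006,0.08]
    - [-0.02,-0.03,0.12]
    - [-0.05,-0.07,0.15]
  delta_rot:
    - [0,0,0]
    - [0,0,0]
    - [0,0,0]
    - [0,0,-8]
    - [0,0,-16]

```text
clock: 12.65
tool_pos: [525.0, -19.0, 241.9]
orientation: [179.4, -0.7, 64.9]
wrist_force: [0.5, -1.4, 0.2]
opening: 0.13
```

Emit:
jog_arm:
  jaw: [1,1,1,1,1]
  delta_pos:
    - [-0.02,-0.045,0.01]
    - [-0.04,-0.09,0.02]
    - [-0.06,-0.135,0.02]
    - [-0.08,-0.18,0.02]
    - [-0.1,-0.225,0.02]
  delta_rot:
    - [0,0,-8.5]
    - [0,0,-17]
    - [0,0,-25.5]
    - [0,0,-34]
    - [0,0,-42.5]

```text
clock: 13.15
tool_pos: [424.4, -246.4, 263.9]
orientation: [179.2, -0.8, 22.0]
wrist_force: [0.5, -0.2, 0.4]
opening: 0.557
```

Emit:
jog_arm:
  jaw: [1,1,1,1,1]
  delta_pos:
    - [-0.01,-0.04,0.01]
    - [-0.02,-0.06,0.01]
    - [-0.02,-0.06,0.01]
    - [-0.02,-0.06,0.01]
    - [-0.02,-0.06,0.01]
  delta_rot:
    - [0,0,-8.5]
    - [0,0,-17]
    - [0,0,-20]
    - [0,0,-20]
    - [0,0,-20]

```text
clock: 13.65
tool_pos: [404.7, -306.6, 274.7]
orientation: [179.1, -0.8, 2.1]
wrist_force: [0.9, 0.5, -0.1]
opening: 0.975
```

Run:
```python
from h import *
s=snap("wrist","w4");t=snap("top","t4")
a=cv2.resize(t["color"][165:270,245:360],(460,420),interpolation=3)
cv2.imwrite("pics/m4.png",np.hstack([cv2.resize(s["color"],(340,255)),np.zeros((255,1,3),np.uint8)]))
cv2.imwrite("pics/m4.png",np.hstack([s["color"][:, :],np.zeros((420,2,3),np.uint8),cv2.resize(a,(238,217))[:, :].copy() if 0 else cv2.copyMakeBorder(cv2.resize(a,(236,216)),0,204,0,0,0)]))
```

```text
13.7 [ 404.8 -306.3  274.5] [179.1  -0.8   2.1] [ 0.4  0.5 -0.4] 0.9919722118196921
13.75 [ 404.8 -306.1  274.3] [179.2  -0.8   2.1] [ 0.3 -0.6  0.2] 0.9991037315904017
```

View pics/m4.png

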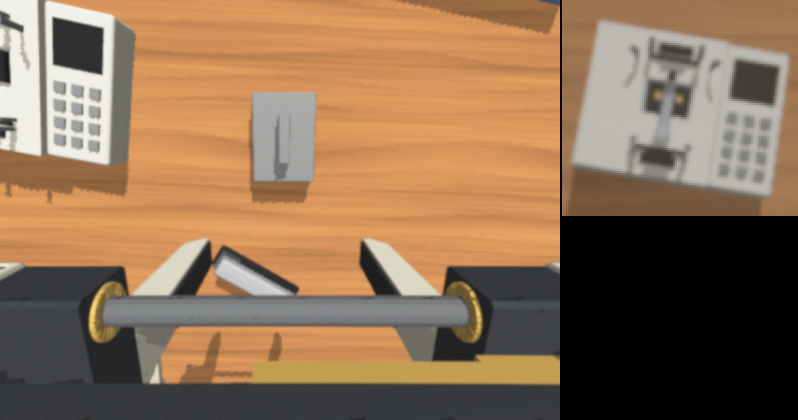

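The battery is home and the lever lies shut between its brass contacts. The hood's top face spans (251–316, 92–181) in the wrist view, with the rib top at about (284,138).

Run:
```python
import pickle
from h import *
s=pickle.load(open("w4.pkl","rb"));im=s["color"];h=cv2.cvtColor(im,cv2.COLOR_BGR2HSV)
r=np.zeros(im.shape[:2],bool);r[80:195,240:330]=1
k=max(blobs((h[...,1]<50)&r&(im.max(2)>115),100),key=cv2.contourArea)
print(cv2.boundingRect(k),[np.round(v,1) for v in rect(s,k,38)])
ap=cv2.approxPolyDP(k,4,True).reshape(-1,2);print(ap.tolist(),cast(s,ap,38).round(1).tolist())
g=im.max(2)
for y in(118,138,158):print(g[y,268:300].tolist())
for x in(284,287):print(g[104:172,x].tolist())
```

```text
(252, 93, 64, 89) [array([ 467.8, -306. ]), array([109.9,  78.8]), np.float64(2.0)]
[[253, 93], [254, 180], [312, 180], [314, 93]] [[521.0, -266.7, 38.0], [412.8, -269.1, 38.0], [415.5, -346.2, 38.0], [524.0, -342.0, 38.0]]
[171, 169, 169, 170, 169, 171, 169, 170, 166, 153, 142, 151, 166, 170, 170, 171, 170, 169, 170, 170, 165, 157, 156, 163, 168, 169, 169, 170, 168, 168, 168, 169]
[167, 167, 166, 168, 168, 166, 150, 130, 114, 113, 123, 145, 162, 166, 167, 168, 170, 167, 166, 166, 163, 157, 159, 165, 167, 166, 166, 167, 167, 169, 167, 167]
[167, 166, 165, 166, 164, 155, 140, 122, 115, 112, 123, 142, 157, 165, 164, 165, 164, 166, 166, 164, 161, 158, 160, 166, 164, 166, 166, 167, 166, 166, 166, 167]
[169, 171, 169, 170, 169, 169, 169, 167, 166, 167, 171, 171, 171, 171, 170, 169, 171, 170, 169, 168, 167, 169, 169, 168, 169, 169, 169, 169, 170, 169, 168, 168, 167, 169, 170, 169, 167, 168, 167, 167, 168, 166, 167, 166, 166, 167, 166, 166, 167, 164, 165, 164, 166, 164, 164, 167, 164, 160, 153, 131, 115, 111, 115, 115, 117, 113, 115, 120]
[171, 171, 169, 170, 169, 171, 170, 170, 167, 168, 171, 169, 170, 170, 170, 170, 168, 171, 170, 169, 168, 169, 170, 170, 168, 168, 168, 169, 168, 168, 166, 166, 168, 167, 166, 166, 166, 166, 167, 165, 167, 166, 167, 165, 164, 166, 165, 163, 165, 163, 165, 165, 164, 164, 164, 165, 163, 161, 152, 139, 132, 134, 134, 137, 137, 139, 151, 160]
```

Emit:
jog_arm:
  jaw: [1,1,1,1,1]
  delta_pos:
    - [0.03,0,-0.03]
    - [0.0635,0,-0.06]
    - [0.0635,0,-0.11]
    - [0.0635,0,-0.155]
    - [0.0635,0,-0.155]
  delta_rot:
    - [0.9,0.8,0]
    - [0.9,0.8,0]
    - [0.9,0.8,0]
    - [0.9,0.8,0]
    - [0.9,0.8,0]

```text
clock: 14.25
tool_pos: [464.5, -302.0, 111.8]
orientation: [-179.4, 0.5, 2.3]
wrist_force: [-0.2, 1.2, -1.1]
opening: 0.998
```

Emit:
jog_arm:
  jaw: [1,1,1,1,1]
  delta_pos:
    - [0,0,-0.02]
    - [0,0,-0.045]
    - [0,0,-0.055]
    - [0,0,-0.055]
    - [0,0,-0.055]
  delta_rot:
    - [0,0,0]
    - [0,0,0]
    - [0,0,0]
    - [0,0,0]
    - [0,0,0]

```text
clock: 14.75
tool_pos: [465.6, -302.7, 59.1]
orientation: [-179.5, 0.4, 2.3]
wrist_force: [-0.2, 0.3, 0.1]
opening: 1.0
```

Emit:
jog_arm:
  jaw: [1,0.5,0,0,0]
  delta_pos:
    - [0.003,-0.003,-0.001]
    - [0.003,-0.003,-0.001]
    - [0.003,-0.003,-0.001]
    - [0.003,-0.003,-0.001]
    - [0.003,-0.003,-0.001]
  delta_rot:
    - [-0.5,-0.4,0]
    - [-0.5,-0.4,0]
    - [-0.5,-0.4,0]
    - [-0.5,-0.4,0]
    - [-0.5,-0.4,0]

```text
clock: 15.25
tool_pos: [468.6, -305.7, 58.1]
orientation: [180.0, 0.1, 2.3]
wrist_force: [0.4, -0.2, 0.8]
opening: 0.701
```

Emit:
jog_arm:
  jaw: [0,0,0,0,0]
  delta_pos:
    - [0,0,0]
    - [0,0,0]
    - [0,0,0]
    - [0,0,0]
    - [0,0,0]
  delta_rot:
    - [0,0,0]
    - [0,0,0]
    - [0,0,0]
    - [0,0,0]
    - [0,0,0]

```text
clock: 15.75
tool_pos: [468.6, -305.7, 58.1]
orientation: [180.0, 0.1, 2.3]
wrist_force: [0.9, 0.0, -0.0]
opening: 0.275
```

Emit:
jog_arm:
  jaw: [0,0,0,0,0]
  delta_pos:
    - [0,0,0]
    - [0,0,0]
    - [0,0,0]
    - [0,0,0]
    - [0,0,0]
  delta_rot:
    - [0,0,0]
    - [0,0,0]
    - [0,0,0]
    - [0,0,0]
    - [0,0,0]

```text
clock: 16.25
tool_pos: [468.6, -305.8, 58.1]
orientation: [180.0, 0.1, 2.3]
wrist_force: [0.1, -0.4, -0.3]
opening: 0.15
```

Emit:
jog_arm:
  jaw: [0,0,0,0,0]
  delta_pos:
    - [0,0,0.02]
    - [0,0,0.06]
    - [0,0.01,0.1]
    - [0.005,0.03,0.14]
    - [0.01,0.06,0.16]
  delta_rot:
    - [0,0,0]
    - [0,0,0]
    - [0,0,-3]
    - [0,0,-6]
    - [0,0,-10.4]

```text
clock: 16.75
tool_pos: [479.7, -246.9, 222.5]
orientation: [179.8, -0.2, -8.3]
wrist_force: [0.2, 0.6, -0.3]
opening: 0.148
```

Emit:
jog_arm:
  jaw: [0,0,0,0,0]
  delta_pos:
    - [0.01,0.045,0]
    - [0.02,0.09,0]
    - [0.03,0.135,0]
    - [0.04,0.18,0]
    - [0.04,0.215,0]
  delta_rot:
    - [0,0,0]
    - [0,0,0]
    - [0,0,0]
    - [0,0,0]
    - [0,0,0]

```text
clock: 17.25
tool_pos: [520.1, -29.3, 222.4]
orientation: [179.9, -0.2, -8.3]
wrist_force: [0.2, -0.4, -0.4]
opening: 0.144
```

Emit:
jog_arm:
  jaw: [0,0,0,0,0]
  delta_pos:
    - [0.0115,0.04,0]
    - [0.0115,0.0623,0]
    - [0.0115,0.0623,-0.03]
    - [0.0115,0.0623,-0.05]
    - [0.0115,0.0623,-0.05]
  delta_rot:
    - [0,0,0.2]
    - [0,0,0.2]
    - [0,0,0.2]
    - [0,0,0.2]
    - [0,0,0.2]

```text
clock: 17.75
tool_pos: [529.1, 33.4, 168.8]
orientation: [179.8, 0.1, -8.0]
wrist_force: [0.4, -1.0, -1.6]
opening: 0.147
```

Run:
```python
from h import *
s=snap("wrist","w5")
```

```text
17.8 [530.3  33.1 170.9] [179.8  -0.   -8.1] [-0.6  0.9 -0.7] 0.1503068719983919
```

View pics/w5.png

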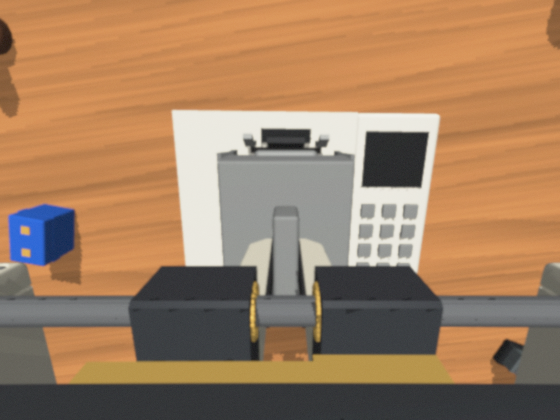

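The hood is level in the grip. Its +x top edge spans (220,155) to (352,155), with the back catch just beyond it at (285,135).

Run:
```python
import pickle
from h import *
s=pickle.load(open("w5.pkl","rb"));z=170.9-20;T=np.array([530.3,33.1])
a=np.radians(-8.1);M=np.array([[np.cos(a),-np.sin(a)],[np.sin(a),np.cos(a)]])
p=cast(s,[(219,155),(353,155),(222,240),(352,240)],z)[:,:2]
print("hood edge in tool-centred unit axes",((p-T)@M).round(1).tolist())
p=cast(s,[(273,207),(299,207)],z+24)[:,:2];print("rib end",((p-T)@M).round(1).tolist())
p=cast(s,[(173,111),(358,113)],60)[:,:2];print("flat corners rel bay, expect (85,95),(85,-60)",((p-[531.7,33])@M).round(1).tolist())
```

```text
hood edge in tool-centred unit axes [[57.9, 36.9], [58.0, -38.5], [6.7, 38.1], [6.8, -41.2]]
rib end [[34.2, 5.9], [34.2, -7.2]]
flat corners rel bay, expect (85,95),(85,-60) [[84.0, 92.8], [82.8, -61.6]]
```

Emit:
jog_arm:
  jaw: [0,0,0,0,0]
  delta_pos:
    - [-0.001,-0.0006,-0.005]
    - [-0.001,-0.0006,-0.011]
    - [-0.001,-0.0006,-0.017]
    - [-0.001,-0.0006,-0.023]
    - [-0.001,-0.0006,-0.023]
  delta_rot:
    - [0,0,0]
    - [0,0,0]
    - [0,0,0]
    - [0,0,0]
    - [0,0,0]

```text
clock: 18.3
tool_pos: [528.6, 32.5, 146.9]
orientation: [179.8, 0.1, -8.1]
wrist_force: [0.1, 0.4, -1.0]
opening: 0.151
```

Emit:
jog_arm:
  jaw: [0,0,0,0,0]
  delta_pos:
    - [0,0,-0.003]
    - [0,0,-0.006]
    - [0,0,-0.008]
    - [0,0,-0.01]
    - [0,0,-0.01]
  delta_rot:
    - [0,0,0]
    - [0,0,0]
    - [0,0,0]
    - [0,0,0]
    - [0,0,0]

```text
clock: 18.8
tool_pos: [529.4, 32.4, 137.2]
orientation: [179.8, -0.0, -8.1]
wrist_force: [2.6, -0.5, -0.3]
opening: 0.148
```

Emit:
jog_arm:
  jaw: [0,0,0.35,0.35,0.35]
  delta_pos:
    - [0,0,-0.0015]
    - [0,0,-0.0025]
    - [0,0,-0.0025]
    - [0,0,-0.0025]
    - [0,0,-0.0025]
  delta_rot:
    - [0,0,0]
    - [0,0,0]
    - [0,0,0]
    - [0,0,0]
    - [0,0,0]

```text
clock: 19.3
tool_pos: [528.7, 32.5, 134.2]
orientation: [179.8, 0.0, -8.1]
wrist_force: [-0.1, 1.2, -0.0]
opening: 0.334
```

Run:
```python
from h import *
s=snap("wrist","w6")
b=snap("side","s6")["color"][150:270,225:365]
cv2.imwrite("pics/m6.png",cv2.resize(b,(700,600),interpolation=3))
```

```text
19.35 [528.8  32.5 134.3] [179.8   0.   -8.1] [-0.2  0.3 -0.3] 0.3461832375251762
19.4 [529.   32.4 134.4] [179.8   0.   -8.1] [-0.5 -0.1 -0.3] 0.34701773513666456
```

View pics/w6.png

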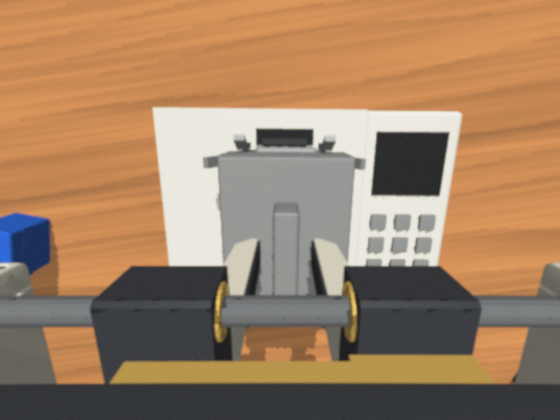

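The released hood sits square between the posts at (220–352, 152), with the catch at (285,137). Lower to the hood's top face, regrip and press.

Emit:
jog_arm:
  jaw: [0.35,0.35,0,0,0]
  delta_pos:
    - [0.001,0,-0.003]
    - [0.001,0,-0.0035]
    - [0.001,0,-0.0035]
    - [0.001,0,-0.0035]
    - [0.001,0,-0.0035]
  delta_rot:
    - [0.2,0,0]
    - [0.2,0,0]
    - [0.2,0,0]
    - [0.2,0,0]
    - [0.2,0,0]

```text
clock: 19.9
tool_pos: [529.9, 32.4, 130.8]
orientation: [-180.0, 0.0, -8.1]
wrist_force: [0.2, 0.9, 0.2]
opening: 0.148
```

Emit:
jog_arm:
  jaw: [0,0,0,0,0]
  delta_pos:
    - [0,0,0]
    - [0,0,0]
    - [0,0,-0.001]
    - [0,0,-0.002]
    - [0,0,-0.003]
  delta_rot:
    - [0,0,0]
    - [0,0,0]
    - [0,0,0]
    - [0,0,0]
    - [0,0,0]

```text
clock: 20.4
tool_pos: [530.2, 32.4, 128.4]
orientation: [-180.0, -0.0, -8.1]
wrist_force: [-1.4, 0.4, 5.1]
opening: 0.151
```

Emit:
jog_arm:
  jaw: [0,0,0,0,0]
  delta_pos:
    - [0,0,-0.001]
    - [0,0,-0.002]
    - [0,0,-0.003]
    - [0,0,-0.004]
    - [0,0,-0.0045]
  delta_rot:
    - [0,0,0]
    - [0,0,0]
    - [0,0,0]
    - [0,0,0]
    - [0,0,0]

```text
clock: 20.9
tool_pos: [530.8, 32.4, 125.2]
orientation: [-180.0, -0.1, -8.1]
wrist_force: [-4.8, 0.3, 12.2]
opening: 0.145
```

Emit:
jog_arm:
  jaw: [0,0,0]
  delta_pos:
    - [0,0,-0.001]
    - [0,0,-0.002]
    - [0,0,-0.002]
  delta_rot:
    - [0,0,0]
    - [0,0,0]
    - [0,0,0]

```text
clock: 21.2
tool_pos: [530.5, 32.5, 123.5]
orientation: [-180.0, -0.0, -8.1]
wrist_force: [-2.6, 1.0, 3.0]
opening: 0.15
```

Emit:
jog_arm:
  jaw: [0,0,0,0]
  delta_pos:
    - [0,0,-0.001]
    - [0,0,-0.002]
    - [0,0,-0.003]
    - [0,0,-0.003]
  delta_rot:
    - [0,0,0]
    - [0,0,0]
    - [0,0,0]
    - [0,0,0]

```text
clock: 21.6
tool_pos: [530.4, 32.5, 120.2]
orientation: [-180.0, -0.0, -8.1]
wrist_force: [-1.0, -0.1, 0.9]
opening: 0.149
```

Emit:
jog_arm:
  jaw: [0,0,0,0]
  delta_pos:
    - [0,0,-0.001]
    - [0,0,-0.002]
    - [0,0,-0.003]
    - [0,0,-0.003]
  delta_rot:
    - [0,0,0]
    - [0,0,0]
    - [0,0,0]
    - [0,0,0]

```text
clock: 22.0
tool_pos: [530.6, 32.5, 117.6]
orientation: [-180.0, -0.1, -8.1]
wrist_force: [-1.9, 1.0, 4.7]
opening: 0.149
```

Emit:
jog_arm:
  jaw: [0,0,0,0]
  delta_pos:
    - [0,0,-0.001]
    - [0,0,-0.0025]
    - [0,0,-0.0025]
    - [0,0,-0.0025]
  delta_rot:
    - [0,0,0]
    - [0,0,0]
    - [0,0,0]
    - [0,0,0]

```text
clock: 22.4
tool_pos: [530.9, 32.5, 116.5]
orientation: [-180.0, -0.1, -8.1]
wrist_force: [-6.9, 1.0, 12.6]
opening: 0.149
```

Run:
```python
from h import *
s=snap("top","t7");w=snap("wrist","w7");b=snap("side","s7")
for i in range(5): snap("wrist","x")
a=cv2.resize(w["color"][90:300,140:460],(480,315));c=cv2.resize(b["color"][140:260,230:360],(320,315),interpolation=3)
cv2.imwrite("pics/m7.png",np.hstack([a,c]))
```

```text
22.45 [530.9  32.5 116.4] [-1.8e+02 -1.0e-01 -8.1e+00] [-6.9 -0.9 12.9] 0.14777318362779018
22.5 [530.9  32.5 116.4] [-1.8e+02 -1.0e-01 -8.1e+00] [-6.5  0.3 13.8] 0.14831482261185105
22.55 [530.8  32.4 116.4] [-1.8e+02 -1.0e-01 -8.1e+00] [-5.9 -0.3 12.6] 0.14966261242338966
22.6 [530.9  32.5 116.5] [-1.8e+02 -1.0e-01 -8.1e+00] [-6.7 -0.4 12.5] 0.1459660088064754
22.65 [530.8  32.5 116.4] [-1.8e+02 -1.0e-01 -8.1e+00] [-7.  -0.6 13.4] 0.15202398449501564
22.7 [530.8  32.5 116.4] [-1.8e+02 -1.0e-01 -8.1e+00] [-6.9  0.2 12.7] 0.14804107023951046
22.75 [530.9  32.4 116.4] [-1.8e+02 -1.0e-01 -8.1e+00] [-6.2  0.5 12.6] 0.14784939431503588
22.8 [530.9  32.5 116.4] [-1.8e+02 -1.0e-01 -8.1e+00] [-6.7  0.1 13.1] 0.14855075544957938
```

View pics/m7.png

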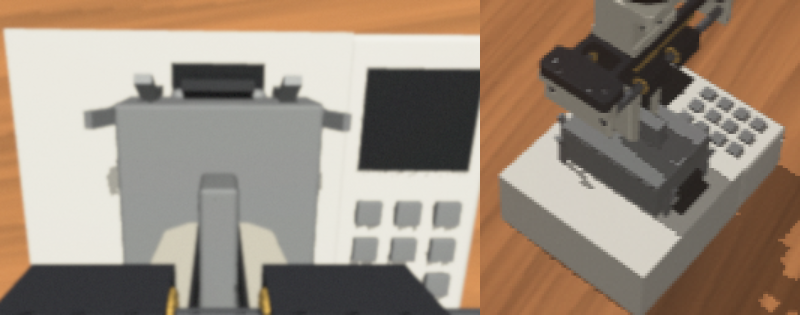

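The hood is down level behind the back catch (crop (220,85)) and on the seal. The push holds steady at about 13 N. Handing in.

Run:
```python
from plant import readout, bot
print(bot.close_job());s=readout.sense();print(s["clock"],s["tool_pos"],s["wrist_force"])
```

```text
the job is handed in; nothing more can be done
None
the job is handed in; nothing more can be done
```

The voting control unit is assembled and the job was handed in at about 22.8 s of the 72 s allowed, with the gripper still pressing the hood onto its seal.

- **Battery:** I dropped the dark block into the pocket and pressed it with the closed fingers. They met it at about 63.3 mm, against 63 mm expected for fully home.
- **Lever:** I swung it to its end stop (23 N reaction), and the top camera then showed it lying shut between the battery's brass contacts.
- **Hood:** I set it on the catches, let it centre, gripped it again and pressed down. The force was about 12 N, fell to about 1 N as it snapped, then rose again on the seal.
- **Final push:** It held steady at 12.5–13.8 N downward with the hood's edge about 1 mm above the flat, which is the seal's hard stop. A sideways reading of about 6.7 N along −x remained.
- **Doubts:** The camera views differed by about 2 mm on where the bay is, which the guide posts absorbed. I inferred that the front catch snapped from the force drop and the level hood; no picture clearly showed the bead under it.
- **Jar and stamp:** I kept the paths clear of them and felt no contact on the way, but did not check their positions again at the end.

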